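Close up a row of soap cartons with the tray's braked follower

ROBOT

A 7-joint arm with a two-finger parallel gripper is mounted at the origin on a cart in front of the work surface, level with it; the furniture and walls round the work are solid. World frame = base frame: x ahead of the robot, y to its left, z up, the work surface at z = 0. Lengths are in m, angles in rad, forces in N, time in s.
With the tool pointing down it reaches from about 0.4 to 0.875 m from the base axis. Payload 19.3 kg.
Tool frame: the origin (TCP) lies on the centre line of the jaws, within the pads' length; the fingertips stand 8 mm ahead of it and the grasp point (between the pads) lies 11 mm behind it; z points along the fingers, y is the line along which they close (so a half turn about z gives the same grasp; the last joint's range is limited). The gripper opens to 85 mm and grips with 20 to 120 N. Pads are 22 mm wide; open, the fingers measure 114 mm over their backs; the gripper's body (76 mm by 85 mm) begins 54 mm behind the grasp point. The pads swing forward as they close: fully open they stand 13 mm farther back than shut.
Start: joints at [1.152, 0.521, -0.036, 1.599, 0.021, 1.021, -0.113], TCP at [0.214, -0.587, 0.239] pointing down, gripper open.
Joint ranges: [-2.91, 2.91], [-0.3, 2.13], [-1.5, 1.42], [0.17, 2.43], [-1.26, 4.41], [0.16, 1.93], [-2.52, 2.52]. Speed limits (rad/s): [1.89, 1.89, 2.39, 2.39, 3.01, 3.01, 3.01].

INTERFACE

Orientations are given as [roll, pitch, yaw] about the fixed x, y, z axes, in that order (R = Rz(yaw) Ry(pitch) Rx(roll)).
In Python, from workcell import status, grab_frame, camera_params, bot, search_frame, silhouettes gives the robot as it stands.
- The arm moves only by the shell command python3 -m creep 'ROWS' [FORCE]. ROWS is JSON, a list of rows, each a list of 5 numbers: the shift along the tool's x, y, z in units of 60 mm (1.0 is 60 mm), then the turn about the tool's z in units of 8 degrees (1.0 is 8 degrees), then the opening, from 0 (shut) to 1 (fully open). In form: [[x, y, z, twist, hand], ...]. A call has 1 to 5 rows; each row is the pose to reach, as a shift and turn from the pose commanded when the call began, along the tool's axes at that moment; what a row does not reach only later rows make up. A row lasts 1/8 s, in which the tool goes at most 62.5 mm and 10.7 degrees, less where a joint would pass 70% of its speed; a pose out of reach is approached as far as the arm can. A call with a gripper value outside its range is refused whole. The fingers move at their own pace and stop on an object; FORCE is the grip in N (left out, the last holds). Time passes only in rows, so rows that repeat a pose let the fingers close. It gives the time, the measured TCP pose, the force, the opening and the grip force at its end, in the units of the state.
- status.observe(): the state, without advancing time (a new reading comes with each control period).
- grab_frame(name): name is "scene" or "top" or "wrist"; returns the picture (420x560x3 uint8, blue, green, red); there is no depth.
- camera_params(name): a dict with "K" (3x3 intrinsics, pixels), "rvec" (rotation vector, rad) and "tvec" (3), from world to camera coordinates, as OpenCV has them; the wrist camera has in their place "tool_from_camera" (4x4, takes a point from camera to tool coordinates, whose origin is the TCP and whose axes are the flange's). Camera axes: x right, y down, z forward; pixel columns grow to the right and rows downward; lengths in m; the calibration is good to about 2 mm. A picture is of the moment at which its call begins: read the wrist's pose just before it. camera_params takes no time and is no camera call.
- bot.job_done(): hands the job in; it is judged then, once.
Trained networks look in the newest picture that a camera, given by its name, has taken for a name from the list of things; names that differ only in an ending like _2 or _b are one class to them, and where a whole thing is asked for, a point or a joint stands for the part that bears it (a point fixed in the world has none). Each returns a list of dicts, best first, with "p" (0 to 1); they miss things now and then, are a little off and sometimes report something else, mostly with a low value. They report only what shows in the picture. A call takes as long as a camera call. They do not tell look-alikes from the thing itself.
- search_frame(camera, name): "extent" ([left, top, right, bottom] as shares, 0 to 1, of the picture: columns of its width, rows of its height, round what is visible of it).
- silhouettes(camera, name): "mask" (420x560 bool, what is visible of it) and "extent" ([left, top, right, bottom] as shares, 0 to 1, of the picture: columns of its width, rows of its height, round what is visible of it).
The state is a dict: "clock": time; "qpos": joint angles; "qd": joint speeds; "joint_efforts": joint torques, N m; "position": TCP position; "tool_rot": TCP orientation; "force": force on the tool from outside, world axes, zero at the start; "moment": the same for the moment, N m; "grip_width": finger opening in m; "finger_force": force on a finger pad.
Only numpy, scipy, OpenCV 4.12 (cv2) and the standard library are available. Lean on these libraries where they do the work, as an engineer would, in place of code of your own. Each camera call takes 0.05 s, during which the arm holds its last target. There are 200 camera calls.

TASK

Cartons have been sold from the row in the wooden display tray, so close up the rest with the tray's follower, the little carriage behind the row. With the fingertips press down the brass pad in the middle of the follower to free its brake, keep it down and gently push the follower along the lane until the three cartons stand tight together against the front stop with the ticket holder; then let the pad come up so that the brake holds the row. Do not touch the cartons with the gripper, do not force the follower along while its brake is on, and leave the jars and the compass where they stand.

Things in the scene. Friction and masses are not known exactly. Their poses are not given: they have to be found in the camera images.
- tray: Wooden display tray fixed to the table, 316 (x) x 76 (y) mm, with a lane 62 wide between fences 33 high. Origin: underside, near the middle; z up. -x runs along the lane to the front stop, a board 52 high, inner face at x = -150, with a blank ticket in a brass holder outside it (to 52 high); back end at x = +160. Lane floor 14 mm above the table, a slotted track down its middle.
- stop (a point): Middle of the foot of the front stop's inner face, at the lane's floor (tray frame: x = -150, y = 0, z = 14 mm). Its axes are the tray's.
- follower (a joint): Travel of the follower along the lane, m: 0 at the back end, growing toward the front stop (tray -x), range to 0.079. Starts between 0 and 0.028; with the cartons tight against the stop it reads 0.077. The brake holds it against about 20 N; with the pad down the carriage needs about 1 N, with the whole row 2 to 4 N.
- face (a point): Middle of the follower's pusher face, which meets the last carton, 29 mm above the lane floor; axes as the tray's. The follower is a dark wooden carriage 56 long x 50 wide, its rims 51 mm above the table, with a dark steel pusher plate (54 wide, 5 thick, top 70 mm above the table) at its front, tray -x.
- release (a joint): How far the pad is pressed down, m: about 0 (-0.001 to 0) when up, brake on; the brake is free from about 0.001; 0.005 is fully down, a hard stop. It takes about 7 N to free the brake and 9 N to hold the pad fully down; it springs up when let go and the brake grips at once.
- pad (a point): Middle of the top of the brass thumb pad in the middle of the follower: 40 long (along the lane) x 37.5 wide mm, 58 mm above the table when up, 30 mm behind the pusher face; it moves straight down. The pusher plate in front of it (5 mm gap) stands 12 mm above it, so a fingertip on the pad may also push against the plate. Axes as the tray's.
- carton_a: White soap carton nearest the front stop, 56 x 56 x 60 mm, about 100 g, loose, standing in the lane. Origin: centre of its underside. All three cartons are alike; their tops are 74 mm above the table.
- carton_b: Middle carton of the row, same as the first.
- carton_c: Last carton of the row, next to the follower, same as the first.
- jar_a: Lidded candle jar, 68 mm across, 102 mm high, standing loose beside the tray on its far (+y) side. Origin: centre of its underside. Leave alone.
- jar_b: Second lidded candle jar, the same size, also on the tray's +y side. Origin: centre of its underside. Leave alone.
- compass: Closed brass pocket compass, 60 x 54 x 16 mm, lying loose beside the tray on its near (-y) side. Origin: centre of its underside. Leave alone.
Things that resemble listed ones, but are neither listed nor needed, are in the scene too. What is shaped like the carton_b but turquoise is not meant.

How it is judged:
By the outcome, as a careful person would: the job done as asked, in the order asked, and still so for the second after the job is handed in, with the robot touching nothing.
It also fails if it takes over 32 s, if anything falls off the work surface, if the arm or the gripper's body presses on something with over 40 N, if the wrist force passes 120 N, or if a joint passes its speed limit or range.

## Working session

There is one attempt and no reset: what is moved stays moved. The work goes in short steps, Python scripts to look and compute and a shell command to move; the robot and the scene stay as the last step left them, time stands still between calls to the robot, and variables do not carry over. Pictures are saved under pics/ and viewed, at most 10 in all, crops included, and the job is handed in when it is done.

```bash
mkdir -p pics
python3 - <<'E'
from workcell import *
import cv2,numpy as np
s=status.observe();print({k:np.round(v,3).tolist() for k,v in s.items()})
a=grab_frame("scene");b=grab_frame("top")
cv2.imwrite("pics/s.png",a);cv2.imwrite("pics/t.png",b)
for c in("scene","top"):
  p=camera_params(c);print(c,{k:np.round(v,4).tolist() for k,v in p.items()})
  for n in("tray","pad","follower","face","carton_a","compass","jar_a"):
    for d in search_frame(c,n)[:4]:
      e=np.array(d["extent"])*[560,420,560,420];print(c,n,round(d["p"],2),e.round(0))
E
```

```text
{'clock': 0.0, 'qpos': [1.152, 0.522, -0.036, 1.6, 0.021, 1.021, -0.113], 'qd': [0.002, -0.001, 0.0, -0.002, 0.0, -0.001, -0.001], 'joint_efforts': [0.004, -92.708, 1.981, -36.992, 0.018, 0.008, -0.0], 'position': [0.213, -0.587, 0.239], 'tool_rot': [-3.14, 0.0, 0.349], 'force': [0.802, 0.436, -0.452], 'moment': [-0.022, 0.052, -0.027], 'finger_force': 0.0, 'grip_width': 0.085}
scene {'K': [[443.2602, 0.0, 280.1299], [0.0, 443.2602, 210.8447], [0.0, 0.0, 1.0]], 'rvec': [0.9974, -2.3408, 1.1808], 'tvec': [0.3428, 0.35, 0.6237]}
scene tray 0.9 [314. 170. 382. 263.]
scene pad 0.56 [356. 170. 371. 179.]
scene follower 0.47 [352. 174. 374. 191.]
scene face 0.7 [351. 171. 372. 189.]
scene face 0.7 [312. 170. 375. 266.]
scene carton_a 0.96 [325. 209. 356. 243.]
scene carton_a 0.9 [332. 194. 358. 230.]
scene carton_a 0.78 [121. 224. 161. 269.]
scene carton_a 0.56 [341. 175. 367. 204.]
scene compass 0.67 [368. 224. 390. 239.]
scene compass 0.63 [356. 172. 369. 179.]
scene jar_a 0.9 [295. 174. 326. 222.]
scene jar_a 0.85 [280. 197. 312. 246.]
top {'K': [[533.9353, 0.0, 284.7194], [0.0, 533.9353, 201.9262], [0.0, 0.0, 1.0]], 'rvec': [2.1218, -2.0784, 0.2287], 'tvec': [-0.0922, 0.5912, 1.1708]}
top tray 0.83 [293. 200. 428. 277.]
top pad 0.78 [392. 205. 414. 229.]
top pad 0.7 [331. 228. 363. 260.]
top follower 0.89 [386. 208. 415. 233.]
top face 0.82 [385. 205. 415. 236.]
top carton_a 0.97 [308. 237. 337. 269.]
top carton_a 0.89 [166. 130. 202. 163.]
top carton_a 0.75 [334. 230. 362. 257.]
top carton_a 0.75 [357. 212. 391. 246.]
top compass 0.66 [291. 199. 424. 279.]
top compass 0.56 [346. 260. 366. 287.]
top jar_a 0.77 [283. 202. 311. 237.]
top jar_a 0.7 [316. 190. 346. 222.]
```

View pics/s.png

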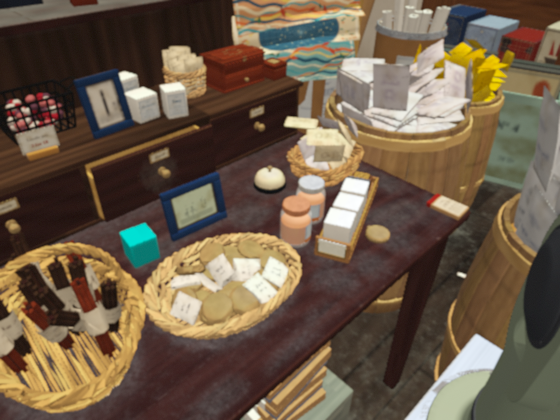

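View pics/t.png

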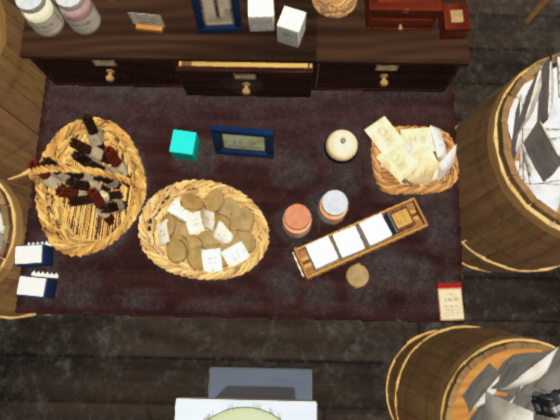

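The scene view shows the tray with jars on its far side and the follower at the right end. The top view shows the tray running from about (296,265) to (425,210), pad about (404,216), and compass at (357,275).

```bash
cat > h.py <<'E'
import cv2,numpy as np
from workcell import *
def ray(cam,uv,z):
    p=camera_params(cam);R=cv2.Rodrigues(np.array(p["rvec"],float))[0];t=np.array(p["tvec"],float).ravel()
    d=R.T@np.linalg.inv(p["K"])@np.array([*uv,1.]);o=-R.T@t
    return o+d*(z-o[2])/d[2]
def proj(cam,X):
    p=camera_params(cam);return cv2.projectPoints(np.array(X,float).reshape(-1,1,3),np.array(p["rvec"],float),np.array(p["tvec"],float),np.array(p["K"]),None)[0].reshape(-1,2)
E
python3 - <<'E'
from h import *
a=cv2.imread("pics/t.png")[190:290,285:435];cv2.imwrite("pics/tc.png",cv2.resize(a,None,fx=5.3,fy=5.3,interpolation=cv2.INTER_CUBIC))
for n,uv,z in(("pad",(403,217),.058),("stopend",(297,262),.04),("c",(320,252),.074),("jar",(333,204),.102),("jar",(296,217),.102)):print(n,ray("top",uv,z).round(3))
p=camera_params("wrist");print({k:np.round(v,4).tolist() for k,v in p.items()})
E
```

```text
pad [ 0.565 -0.354  0.058]
stopend [ 0.457 -0.111  0.04 ]
c [ 0.477 -0.162  0.074]
jar [ 0.582 -0.189  0.102]
jar [ 0.551 -0.106  0.102]
{'K': [[333.3789, 0.0, 273.6946], [0.0, 333.3789, 213.7988], [0.0, 0.0, 1.0]], 'tool_from_camera': [[-0.0, -0.957, -0.29, 0.0738], [1.0, -0.0003, 0.0009, -0.0007], [-0.001, -0.29, 0.957, -0.1356], [0.0, 0.0, 0.0, 1.0]]}
```

View pics/tc.png

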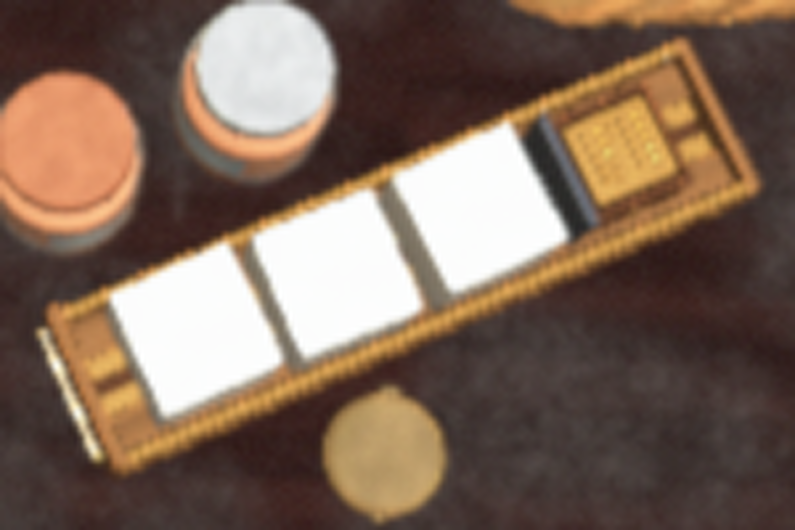

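The crop shows the tray corners at (55,305), (115,465), (755,188) and (685,42), the pad centre about (621,150), the plate's rear edge from (545,115) to (597,225), and two gaps between cartons plus one at the stop.

Run:
```python
from h import *
P=lambda u,v,z:ray("top",(u/5.3+285,v/5.3+190),z)
c=[P(u,v,.033) for u,v in((55,305),(115,465),(755,188),(685,42))]
print(np.round(c,3).tolist())
f=(c[0]+c[1])/2;b=(c[2]+c[3])/2
d=f-b;print("len",np.linalg.norm(d[:2]),"widths",np.linalg.norm(c[0]-c[1]),np.linalg.norm(c[2]-c[3]))
print("dir",np.degrees(np.arctan2(d[1],d[0])),[np.degrees(np.arctan2(*(x-y)[1::-1])) for x,y in((c[0],c[3]),(c[1],c[2]))])
u=d/np.linalg.norm(d);n=np.array([-u[1],u[0],0])
pad=[P(x,y,.058) for x,y in((563,127),(645,95),(680,170),(598,207))];pc=np.mean(pad,0);print("pad",pc)
pl=np.mean([P(545,115,.07),P(597,225,.07)],0);print("plate rear",pl)
for m,X in(("pad",pc),("plate",pl),("front",f)):print(m,(X-b)@u,(X-b)@n)
g=[[P(*q,.074) for q in Q] for Q in(((110,298),(232,245),(283,357),(165,418)),((252,238),(377,190),(424,308),(302,362)),((392,180),(515,125),(570,238),(448,298)))]
for q in g:print("carton",(np.mean(q,0)-b)@u,(np.mean(q,0)-b)@n)
print(P(385,455,.016),P(330/1.25,65,.102))
```

```text
[[0.492, -0.107, 0.033], [0.422, -0.134, 0.033], [0.55, -0.417, 0.033], [0.616, -0.388, 0.033]]
len 0.30892069481149853 widths 0.07463041637510259 0.07208584413311085
dir 114.15428269711133 [np.float64(113.92479755271589), np.float64(114.38164058001067)]
pad [ 0.56159019 -0.35269203  0.058     ]
plate rear [ 0.54988327 -0.32803945  0.07      ]
pad 0.05428080708331604 -0.0004037904431966726
plate 0.08156539822077834 0.00019044393787583035
front 0.3089206948114985 6.9364268867147825e-18
carton 0.25827367190657413 0.0008788632910660055
carton 0.19325918024152253 0.002837628272932215
carton 0.1255071511664429 0.0013909810587811567
[ 0.43056217 -0.25374312  0.016     ] [ 0.58627733 -0.19285595  0.102     ]
```

```bash
python3 -m creep '[[0.7,-0.19,0,0,0],[1.7,-0.45,0,0,0],[2.7,-0.72,0,0,0],[3.7,-0.98,0,0,0],[4.7,-1.25,0,0,0]]' 40
python3 -m creep '[[1.0,-0.27,0,0,0],[1.8,-0.48,0,-0.3,0],[2.07,-0.54,0.4,-0.52,0],[2.07,-0.54,0.8,-0.52,0],[2.07,-0.54,0.8,-0.52,0]]'
cat >> h.py <<'E'
def wray(uv,z,s):
    from scipy.spatial.transform import Rotation as Ro
    p=camera_params("wrist");T=np.array(p["tool_from_camera"]);R=Ro.from_euler("xyz",s["tool_rot"]).as_matrix()
    d=R@T[:3,:3]@np.linalg.inv(p["K"])@np.array([*uv,1.]);o=R@T[:3,3]+np.array(s["position"])
    return o+d*(z-o[2])/d[2]
E
python3 - <<'E'
from h import *
s=status.observe();print({k:np.round(s[k],4).tolist() for k in("clock","position","tool_rot","force","grip_width","qpos")})
a=grab_frame("wrist");cv2.imwrite("pics/w1.png",a)
E
```

```text
clock: 1.42
position: [0.4545, -0.4193, 0.2395]
tool_rot: [3.141, -0.0, 0.349]
force: [0.3, -0.9, 0.6]
grip_width: -0.0003
finger_force: 0.0
clock: 2.05
position: [0.5579, -0.3471, 0.1898]
tool_rot: [-3.139, 0.002, 0.422]
force: [-0.2, 0.5, 0.5]
grip_width: -0.0003
finger_force: 0.0
{'clock': 2.05, 'position': [0.5579, -0.3471, 0.1898], 'tool_rot': [-3.1392, 0.0019, 0.4217], 'force': [-0.2457, 0.5062, 0.508], 'grip_width': -0.0003, 'qpos': [0.5382, 0.6261, -0.1118, 1.5489, 0.079, 0.9741, -0.7463]}
```

View pics/w1.png

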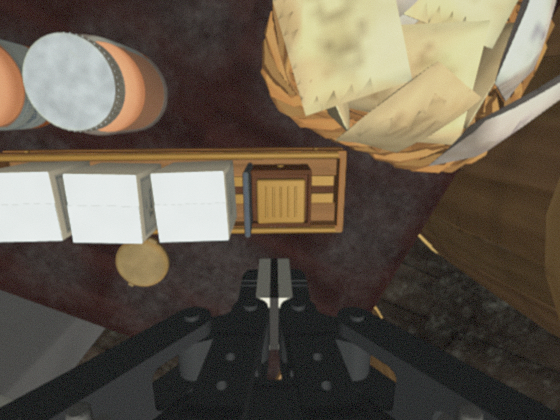

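The wrist view shows the follower with pad centred near (281,201), plate rear edge at about x=252, and the shut narrow fingertips at (275,262).

Run:
```python
from h import *
s=dict(position=[0.5579,-0.3471,0.1898],tool_rot=[-3.1392,0.0019,0.4217])
for n,uv,z in(("pad",(281,201),.058),("pr",(305,201),.058),("pl",(257,201),.058),("platerear",(252,202),.07),("frontT",(251,165),.07),("lanemid L",(345,192),.033),("cartonmid",(195,200),.074),("tip",(275,262),.182)):
  X=wray(uv,z,s);d=X-s["position"];a=np.radians(114.15);u=np.array([np.cos(a),np.sin(a),0]);m=np.array([-u[1],u[0],0])
  print(n,X.round(4),"fwd",(d@u).round(4),"left",(d@m).round(4))
```

```text
pad [ 0.5634 -0.3504  0.058 ] fwd -0.0053 left -0.0036
pr [ 0.5715 -0.3685  0.058 ] fwd -0.0251 left -0.0037
pl [ 0.5552 -0.3323  0.058 ] fwd 0.0146 left -0.0036
platerear [ 0.556  -0.3283  0.07  ] fwd 0.018 left -0.006
frontT [ 0.5827 -0.3161  0.07  ] fwd 0.0182 left -0.0353
lanemid L [ 0.5887 -0.4026  0.033 ] fwd -0.0632 left -0.0054
cartonmid [ 0.5404 -0.287   0.074 ] fwd 0.062 left -0.0086
tip [ 0.564  -0.3443  0.182 ] fwd 0.0 left -0.0067
```

```bash
python3 -m creep '[[0.05,0,0.6,0,0],[0.05,0,1.3,0,0],[0.05,0,1.85,0,0],[0.05,0,2.0,0,0],[0.05,0,2.0,0,0]]'
python3 -m creep '[[0,0,0.05,0,0],[0,0,0.07,0,0],[0,0,0.1,0,0],[0,0,0.1,0,0]]'
```

```text
clock: 2.72
position: [0.5617, -0.3469, 0.0724]
tool_rot: [3.141, -0.001, 0.421]
force: [0.4, -0.2, -0.4]
grip_width: -0.0
finger_force: 0.0
clock: 3.22
position: [0.5616, -0.3466, 0.0657]
tool_rot: [3.141, -0.0, 0.421]
force: [1.0, -0.9, 4.0]
grip_width: -0.0003
finger_force: 1.8
```

```bash
python3 -m creep '[[0,0,0.03,0,0],[0,0,0.06,0,0],[0,0,0.09,0,0],[0,0,0.09,0,0]]'
```

```text
clock: 3.72
position: [0.5618, -0.3468, 0.0608]
tool_rot: [3.14, -0.001, 0.421]
force: [-1.4, 0.0, 13.1]
grip_width: -0.0003
finger_force: 6.5
```

```bash
python3 -m creep '[[0,0,0.02,0,0],[0,0,0.02,0,0]]'
```

```text
clock: 3.98
position: [0.5621, -0.3473, 0.0603]
tool_rot: [3.139, -0.001, 0.421]
force: [-2.2, 0.1, 20.7]
grip_width: -0.0003
finger_force: 10.4
```

```bash
python3 -m creep '[[0,-0.02,0,0,0],[0,-0.05,0,0,0],[0,-0.09,0,0,0],[0,-0.13,0,0,0],[0,-0.17,0,0,0]]'
python3 - <<'E'
from h import *
a=grab_frame("wrist");cv2.imwrite("pics/w2.png",a)
E
```

```text
clock: 4.6
position: [0.5579, -0.3383, 0.0603]
tool_rot: [3.139, -0.001, 0.421]
force: [-3.1, -2.8, 20.5]
grip_width: 0.0002
finger_force: 10.1
```

View pics/w2.png

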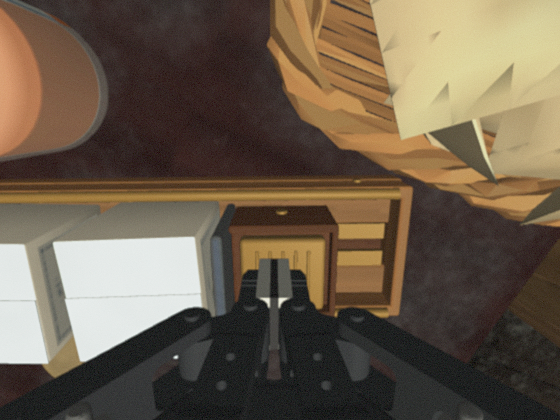

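The view shows the tip in the middle of the pad (about (275,290)) and the follower's rear moved off from the tray's back, so it rides along by friction.

```bash
python3 -m creep '[[0,-0.04,0,0,0],[0,-0.08,0,0,0],[0,-0.12,0,0,0],[0,-0.16,0,0,0],[0,-0.2,0,0,0]]'
python3 -m creep '[[0,-0.04,0,0,0],[0,-0.08,0,0,0],[0,-0.12,0,0,0],[0,-0.16,0,0,0],[0,-0.2,0,0,0]]'
```

```text
clock: 5.28
position: [0.5529, -0.3275, 0.0603]
tool_rot: [3.139, -0.001, 0.421]
force: [-2.6, -2.7, 20.7]
grip_width: 0.0003
finger_force: 10.2
clock: 5.9
position: [0.548, -0.3167, 0.0603]
tool_rot: [3.139, -0.001, 0.421]
force: [-2.3, -3.5, 20.9]
grip_width: -0.0
finger_force: 10.3
```

Run:
```python
from h import *
a=grab_frame("top")[190:290,285:435];cv2.imwrite("pics/t3.png",cv2.resize(a,None,fx=5.3,fy=5.3,interpolation=cv2.INTER_CUBIC))
a=grab_frame("wrist");cv2.imwrite("pics/w3.png",a)
```

```text
(no output)
```

View pics/w3.png

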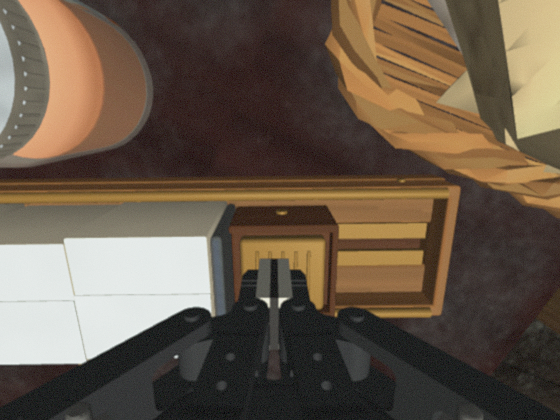

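The follower has advanced with the tip; cartons b and c have closed up (seam near x=75), with the tip still central on the pad.

```bash
python3 -m creep '[[0,-0.04,0,0,0],[0,-0.08,0,0,0],[0,-0.12,0,0,0],[0,-0.16,0,0,0],[0,-0.2,0,0,0]]'
python3 -m creep '[[0,-0.03,0,0,0],[0,-0.06,0,0,0],[0,-0.08,0,0,0],[0,-0.08,0,0,0]]'
python3 - <<'E'
from h import *
a=grab_frame("top")[190:290,285:435];cv2.imwrite("pics/t4.png",cv2.resize(a,None,fx=5.3,fy=5.3,interpolation=cv2.INTER_CUBIC))
E
```

```text
clock: 6.62
position: [0.5431, -0.3059, 0.0602]
tool_rot: [3.138, -0.001, 0.42]
force: [-3.9, -5.7, 20.5]
grip_width: -0.0002
finger_force: 10.4
clock: 7.12
position: [0.541, -0.3014, 0.0602]
tool_rot: [3.139, -0.001, 0.42]
force: [-3.2, -4.7, 20.8]
grip_width: -0.0003
finger_force: 10.7
```

View pics/t4.png

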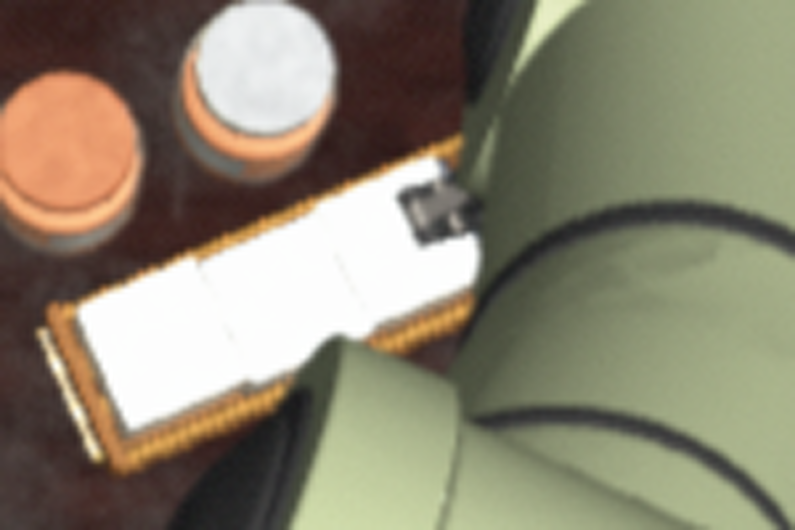

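The three cartons are together; carton a's front edge (78,310)-(130,432) is close to the stop, with a few mm left.

```bash
python3 -m creep '[[0,-0.02,0,0,0],[0,-0.04,0,0,0],[0,-0.06,0,0,0],[0,-0.06,0,0,0]]'
python3 -m creep '[[0,-0.02,0,0,0],[0,-0.04,0,0,0],[0,-0.06,0,0,0],[0,-0.06,0,0,0]]'
```

```text
clock: 7.68
position: [0.5395, -0.2982, 0.0602]
tool_rot: [3.139, -0.001, 0.42]
force: [-3.5, -5.6, 22.1]
grip_width: 0.0
finger_force: 10.7
clock: 8.18
position: [0.539, -0.2961, 0.0605]
tool_rot: [3.136, -0.002, 0.42]
force: [1.8, -11.8, 16.3]
grip_width: -0.0
finger_force: 8.5
```

```bash
python3 -m creep '[[0,0,0,0,0],[0,0,-0.03,0,0],[0,0,-0.08,0,0],[0,0,-0.14,0,0],[0,0,-0.3,0,0]]'
python3 -m creep '[[0,0,-0.3,0,0],[0,0,-1,0,0],[0,0,-1.8,0,0],[0,0.5,-2.2,0,0],[0,0.5,-2.2,0,0]]'
python3 - <<'E'
from h import *
s=status.observe();print({k:np.round(s[k],4).tolist() for k in("clock","position","tool_rot")})
a=grab_frame("wrist");cv2.imwrite("pics/w5.png",a)
E
```

```text
clock: 8.8
position: [0.5371, -0.2929, 0.0765]
tool_rot: [-3.14, 0.001, 0.422]
force: [-0.2, 0.0, 0.6]
grip_width: 0.0005
finger_force: 0.0
clock: 9.43
position: [0.5506, -0.3227, 0.2117]
tool_rot: [3.138, -0.002, 0.42]
force: [-0.5, 0.1, -0.8]
grip_width: -0.0
finger_force: 0.0
{'clock': 9.425, 'position': [0.5506, -0.3227, 0.2117], 'tool_rot': [3.1379, -0.0023, 0.4196]}
```

View pics/w5.png

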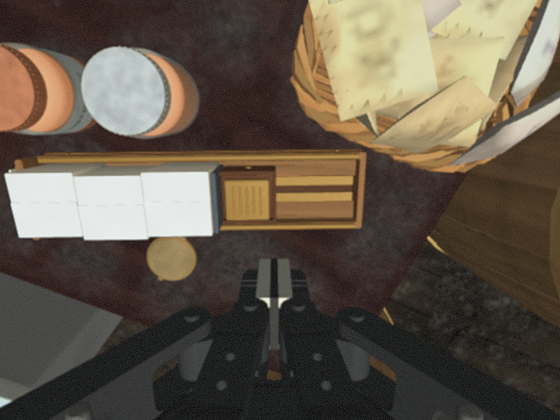

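The row looks tight with the plate against carton c; pad centre is about (247,200) and the tray's back edge is at x=365. A quick numeric check against the geometry follows.

```bash
python3 - <<'E'
from h import *
s=dict(position=[0.5506,-0.3227,0.2117],tool_rot=[3.1379,-0.0023,0.4196])
a=np.radians(114.15);u=np.array([np.cos(a),np.sin(a),0])
b=wray((365,192),.033,s)
for n,uv,z in(("pad",(247,200),.058),("c front",(142,200),.074),("c rear top",(212,200),.074),("b front",(77,203),.074),("a front",(11,203),.074)):
  print(n,((wray(uv,z,s)-b)@u*1000).round(1))
E
cp pics/w5.png /tmp/
python3 - <<'E'
from h import *
P=lambda u,v,z:ray("top",(u/5.3+285,v/5.3+190),z)
grab=grab_frame("top")[190:290,285:435];cv2.imwrite("pics/t6.png",cv2.resize(grab,None,fx=5.3,fy=5.3,interpolation=cv2.INTER_CUBIC))
E
```

```text
pad 112.3
c front 199.7
c rear top 140.7
b front 254.9
a front 310.5
```

View pics/t6.png

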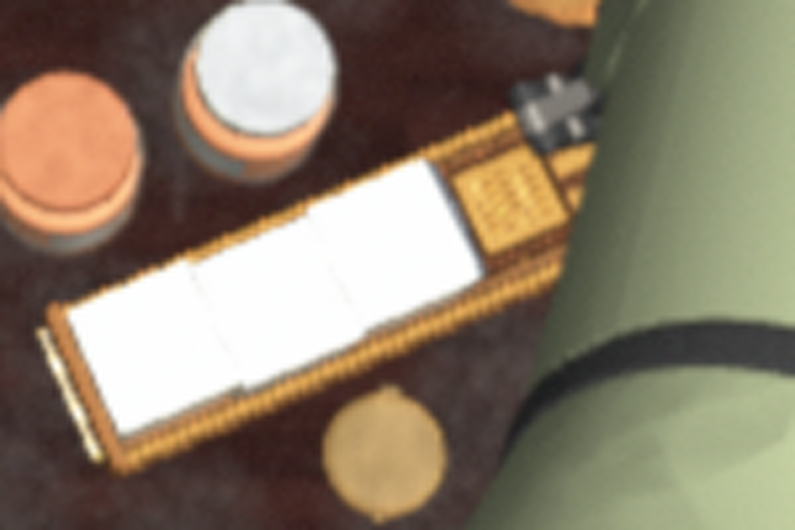

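The pad reads 112.3 mm from the back end against 112 expected, and carton a stands at 310.5 mm against the stop at 310. In the picture the row stands tight at the stop, with the jars and compass where they were.

```bash
python3 -c "
from workcell import bot;print(bot.job_done())"
```

```text
the job is handed in; nothing more can be done
None
```

The job is handed in: the three cartons stand tight against the front stop, the pad is let go so the brake should be holding the row, and the jars and compass look to be where they stood.

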